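# Dry a washed air-filter bowl under the blow-off nozzle

## Task

Slide the drying carriage out from under the air nozzle as far as it goes, then turn the white filter bowl upside down and set it (do not drop it) over the green peg so that its rim rests flat on the steel seat. Then push the carriage fully home again with the bowl on it, so that the bowl stands under the nozzle. Leave the black bowl and everything else on the bench where it is.

Things in the scene. Friction and masses are not known exactly. Their poses are not given: they have to be found in the camera images.
- white_bowl: White nylon filter bowl to dry: round cup, 52 mm outside, 44 mm inside, 120 mm long, 120 g. Origin at the tip of the closed end, z along its axis to the mouth: brass stub 16 mm wide to z=10 mm, cone 38 to 52 mm wide to z=24, straight to the mouth at z=120; inner floor z=24. Starts lying in a sloped V-cradle, mouth away from the robot (within 30 deg) and 30 deg down against a low lip.
- white_bowl_mouth (a point): Centre of the white bowl's mouth (rim plane), z along the bowl's axis out of the mouth.
- black_bowl: Bystander: black filter bowl of the same shape, lying in the other cradle. Leave alone.
- cradle_a: Grey V-cradle fixed to the bench, 110 mm long, foot 70 mm wide; holds the white bowl. Origin under its centre on the bench, x towards the lower end (bowl's mouth). Bowl's axis is 79 mm above the bench over the origin, falling 30 deg along x. The V-walls stop about 15 mm below the bowl's axis and within 26 mm either side of it.
- cradle_b: The other cradle, alike, holding the black bowl. Which of the two stands nearer to the drying station varies.
- station: Drying station fixed to the bench: aluminium track plate 110 (x) by 270 mm (y), 12 mm thick; origin under its centre, y is the way the carriage slides out. At x=0, y=-75 mm a brass nozzle 18 mm wide points down, tip 192 mm above the bench, on a blue arm (24 mm wide, z 224 to 246 mm) from a post at x=+85 mm. With the carriage home the bowl's top is 27 mm below the tip.
- carriage (a joint): Carriage position in m: 0 home (peg under the nozzle, end stop), 0.15 fully out (end stop). It slides along the station's +y, takes about 2 N and stays where it is left. Starts at 0 to 0.03. The carriage is a blue block 90 x 100 mm, top 35 mm above the bench.
- peg_seat (a point): Centre of the carriage's steel seat (disc 72 mm across, top 45 mm above the bench), on the peg's axis; axes as the station's. From it rises the green peg, 30 mm across, straight for 55 mm, then tapering to 18 mm; its tip is 75 mm above the seat. The bowl's rim rests on this seat.
- pull_tab (a point): Middle of the top edge of the carriage's red upright tab, 97 mm above the bench; axes as the station's. The tab stands 80 mm towards -x (robot side) and 45 mm towards +y of the peg's axis, is 10 mm thick along y, 40 mm wide along x, both broad faces free from 36 mm above the bench up: push either face or pinch it from above.
- bottle: Bystander: yellow bottle with red cap, 60 mm across, 190 mm tall, standing. Origin at the centre of its underside.
- screwdriver: Bystander: screwdriver lying on the bench, about 200 mm long, along its x axis.
- gauge: Bystander: dial pressure gauge lying on its back, 76 mm across, 30 mm tall.
- multimeter: Bystander: yellow handheld multimeter, 150 x 78 x 40 mm.
- spool: Bystander: spool of copper wire, 64 mm across, 50 mm tall.
- regulator: Bystander: air regulator, 60 x 86 x 85 mm tall.
There are look-alikes about, which are no part of the job. What is meant by the white_bowl is not blue or purple, and is the larger of those in its own colour.

How it is judged:
On the way, in this order (a step that is already met when the one before it is completed fails the run):
1. the carriage is slid out, more than 120 mm from home (value of joint carriage above 0.12 m), for 0.2 s.
2. the white bowl stands upside down on the seat over the peg, the carriage still out (more than 100 mm) and the fingers off the bowl (horizontal distance between white_bowl_mouth and peg_seat below 0.01 m and z of white_bowl_mouth in the frame of peg_seat between -0.004 and 0.004 m and angle between white_bowl's own z axis and vertical above 3.04 rad and linear speed of white_bowl below 0.02 m/s and angular speed of white_bowl below 0.15 rad/s and value of joint carriage above 0.1 m and contact force between white_bowl and the fingers below 0.1 N), for 0.2 s.
At the end, for the whole second after the job is handed in: White bowl mouth down on the carriage seat over the peg, at rest: rim centre within 10 mm of the peg axis and 4 mm of seat height, axis within 0.1 rad of vertical; carriage within 8 mm of home; black bowl and other bystanders within 30 mm of their starts (horizontal distance between white_bowl_mouth and peg_seat below 0.01 m and z of white_bowl_mouth in the frame of peg_seat between -0.004 and 0.004 m and angle between white_bowl's own z axis and vertical above 3.04 rad and linear speed of white_bowl below 0.02 m/s and angular speed of white_bowl below 0.15 rad/s and value of joint carriage below 0.008 m and distance of each of black_bowl, bottle, screwdriver, gauge, multimeter, spool, regulator from where it was at the start of the episode below 0.03 m); the robot touches nothing.
It fails at once if the black bowl, bottle, screwdriver, gauge, multimeter, spool or regulator is shifted by more than 30 mm (distance of any of black_bowl, bottle, screwdriver, gauge, multimeter, spool, regulator from where it was at the start of the episode above 0.03 m).
It fails at once if the white bowl falls: moves faster than 0.6 m/s with no finger on it (contact force between white_bowl and the fingers below 0.01 N and linear speed of white_bowl above 0.6 m/s).
It also fails if it takes over 72 s, if anything falls off the work surface, if the arm or the gripper's body presses on something with over 40 N, if the wrist force passes 120 N, or if a joint passes its speed limit or range.

## Robot

A 7-joint arm with a two-finger parallel gripper is mounted at the origin on the work surface. World frame = base frame: x ahead of the robot, y to its left, z up, the work surface at z = 0. Lengths are in m, angles in rad, forces in N, time in s.
With the tool pointing down it reaches from about 0.425 to 1.025 m from the base axis. Payload 9.4 kg.
Tool frame: the origin (TCP) lies midway between the tips of the shut fingers; the grasp point (between the pads) lies 19 mm behind it; z points along the fingers, y is the line along which they close (so a half turn about z gives the same grasp; the last joint's range is limited). The gripper opens to 85 mm and grips with 20 to 120 N. Pads are 22 mm wide; open, the fingers measure 114 mm over their backs; the gripper's body (76 mm by 85 mm) begins 54 mm behind the grasp point. The pads swing forward as they close: fully open they stand 13 mm farther back than shut.
Start: joints at [-1.352, 0.599, -0.003, 1.599, 0.002, 0.943, -0.08], TCP at [0.211, 0.694, 0.231] pointing down, gripper open.
Joint ranges: [-2.57, 2.57], [-0.35, 1.97], [-1.29, 1.29], [0.11, 2.56], [-1.05, 4.19], [0.11, 1.86], [-2.63, 2.63]. Speed limits (rad/s): [2.22, 2.22, 3.01, 3.01, 3.14, 3.14, 3.14].

## Interface

Orientations are given as [roll, pitch, yaw] about the fixed x, y, z axes, in that order (R = Rz(yaw) Ry(pitch) Rx(roll)).
In Python, from plant import manip gives the robot as it stands. The module is installed in compiled form; this text tells all that it offers.
- The arm moves only by the tool carry_out, never from a script. Its argument "deltas" is one flat list of numbers, 5 for each row, row after row: the opening, from -1 (shut) to 1 (fully open), then the shift along the world's x, y, z scaled (see below), then the turn about the world's z scaled (see below). In form: [jaw, x, y, z, turn, jaw, x, y, z, turn, ...]. A call has 1 to 5 rows; each row is the pose to reach, as a shift and turn from the pose commanded when the call began; what a row does not reach only later rows make up. The controller multiplies each number of a shift by 0.4 m and each number of a turn by 120 degrees. A row lasts 1/8 s, in which the tool goes at most 62.5 mm and 10.7 degrees, less where a joint would pass 70% of its speed; a pose out of reach is approached as far as the arm can. A call with a number of a shift or a turn outside -1 to 1 is refused whole. A call with a gripper value outside its range is refused whole. The fingers move at their own pace and stop on an object; "grip_force" is the grip in N (left out, the last holds). Time passes only in rows, so rows that repeat a pose let the fingers close. It gives the time, the measured TCP pose, the force, the opening and the grip force at its end, in the units of the state.
- manip.read_state(): the state, without advancing time (a new reading comes with each control period).
- manip.camera(name): name is "side" or "top" or "wrist"; returns (picture, depth): 420x560x3 uint8, red, green, blue; 420x560 float32, m along the optical axis (not along the pixel's ray), 0 where there is no reading.
- manip.camera_params(name): a dict with "intrinsics" (3x3 intrinsics, pixels), "R" (3x3) and "t" (3): a world point X has camera coordinates R X + t. Camera axes: x right, y down, z forward; pixel columns grow to the right and rows downward; lengths in m; the calibration is good to about 2 mm. The wrist camera is an equidistant fisheye: a pixel r from the principal point sees the ray r / f radians off the axis. A picture is of the moment at which its call begins: read the wrist's pose just before it. camera_params takes no time and is no camera call; for the wrist camera it gives the pose at the moment of the call.
- manip.sign_off(): hands the job in; it is judged then, once.
Trained networks look in the newest picture that a camera, given by its name, has taken for a name from the list of things; names that differ only in an ending like _2 or _b are one class to them, and where a whole thing is asked for, a point or a joint stands for the part that bears it (a point fixed in the world has none). Each returns a list of dicts, best first, with "conf" (0 to 1); they miss things now and then, are a little off and sometimes report something else, mostly with a low value. They report only what shows in the picture. A call takes as long as a camera call. They do not tell look-alikes from the thing itself.
- manip.look_for(camera, target): "extent" ([centre column, centre row, width, height] in pixels, round what is visible of it).
The state is a dict: "time_s": time; "qpos": joint angles; "joint_velocities": joint speeds; "joint_efforts": joint torques, N m; "ee_pos": TCP position; "ee_rot": TCP orientation; "contact_force": force on the tool from outside, world axes, zero at the start; "moment": the same for the moment, N m; "finger_gap": finger opening in m; "grip_force": force on a finger pad.
Only numpy, scipy, OpenCV 4.12 (cv2) and the standard library are available. Lean on these libraries where they do the work, as an engineer would, in place of code of your own. Each camera call takes 0.05 s, during which the arm holds its last target. There are 200 camera calls.

## Working session

There is one attempt and no reset: what is moved stays moved. The work goes in short steps, Python scripts to look and compute and a tool call to move; the robot and the scene stay as the last step left them, time stands still between calls to the robot, and variables do not carry over. Pictures are saved under pics/ and viewed, at most 10 in all, crops included, and the job is handed in when it is done.

Besides the shell and the picture viewer there is one more tool, called after "Request:" by a JSON object that holds its "fn" and its "kwargs". carry_out: Moves the arm, as the interface text tells. Shifts and turns lie within -1 to 1; 1 stands for 0.4 m of shift or 120 degrees of turn. Its arguments: {"type":"object","properties":{"deltas":{"type":"array"},"grip_force":{"type":"number"}},"required":["deltas"]}

```bash
mkdir -p pics; cat > h.py <<'E'
import numpy as np, cv2
from plant import manip
def shot(n,fn=None):
    im,d=manip.camera(n)
    if fn: cv2.imwrite('pics/'+fn,im[:,:,::-1])
    return im,d
def world(n,u,v,d):
    p=manip.camera_params(n);K=np.array(p['intrinsics']);R=np.array(p['R']);t=np.array(p['t'])
    c=np.stack([(u-K[0,2])/K[0,0]*d,(v-K[1,2])/K[1,1]*d,d],-1)
    return (c-t)@R
def cloud(n,d):
    v,u=np.mgrid[:d.shape[0],:d.shape[1]]
    return world(n,u,v,d)
E
python3 - <<'E'
from h import *
for n in('side','top'):
    im,d=shot(n,n+'1.png'); np.savez(f'{n}1.npz',im=im,d=d)
    p=manip.camera_params(n);print(n,np.round(-np.array(p['R']).T@np.array(p['t']),3))
    for t in('white_bowl','black_bowl','station','carriage','pull_tab','peg_seat','cradle_a'):
        print(t,[(np.round(o['extent']).astype(int).tolist(),round(o['conf'],2)) for o in manip.look_for(n,t)][:4])
print(manip.read_state())
E
```

```text
side [ 0.055 -0.925  0.775]
white_bowl [([275, 194, 37, 19], 0.87), ([237, 230, 21, 27], 0.8), ([198, 226, 19, 22], 0.8), ([205, 193, 38, 24], 0.67)]
black_bowl [([257, 173, 28, 16], 0.68)]
station [([340, 262, 113, 123], 0.9), ([353, 286, 72, 49], 0.44)]
carriage [([350, 287, 73, 53], 0.72), ([255, 258, 45, 28], 0.36)]
pull_tab [([353, 288, 74, 50], 0.74)]
peg_seat [([351, 287, 71, 49], 0.8)]
cradle_a [([351, 288, 70, 53], 0.71), ([273, 209, 37, 30], 0.59), ([255, 187, 30, 26], 0.57)]
top [0.344 0.064 1.299]
white_bowl [([229, 208, 20, 41], 0.88), ([219, 302, 31, 18], 0.83), ([249, 266, 34, 19], 0.81), ([161, 268, 23, 48], 0.61)]
black_bowl [([105, 219, 30, 22], 0.72), ([171, 204, 24, 37], 0.68)]
station [([370, 209, 105, 92], 0.93)]
carriage [([389, 226, 45, 53], 0.92)]
pull_tab [([388, 228, 40, 53], 0.58)]
peg_seat [([388, 226, 41, 52], 0.78)]
cradle_a [([183, 213, 31, 38], 0.85), ([230, 222, 31, 37], 0.8)]
{'time_s': 0.8, 'qpos': array([-1.35171726,  0.59926649, -0.00251207,  1.59940968,  0.00180681,
        0.94290293, -0.07982112]), 'joint_velocities': array([-0.00031916, -0.00045524, -0.00134396,  0.00113356,  0.0014502 ,
       -0.00136424, -0.00135161]), 'joint_efforts': array([-6.32725314e-04, -7.76101613e+01,  1.56385370e+00, -2.58376122e+01,
        1.24851905e-02,  1.97787398e-03, -2.20766083e-05]), 'ee_pos': array([0.21132677, 0.69351123, 0.23129531]), 'ee_rot': array([3.14157334e+00, 4.39138009e-05, 2.84582818e+00]), 'contact_force': array([-0.53247539, -0.19100446, -0.29198944]), 'moment': array([ 4.52924755e-02, -4.29403114e-05, -4.49938198e-02]), 'grip_force': 0.0, 'finger_gap': 0.08549652297533804}
```

View pics/side1.png

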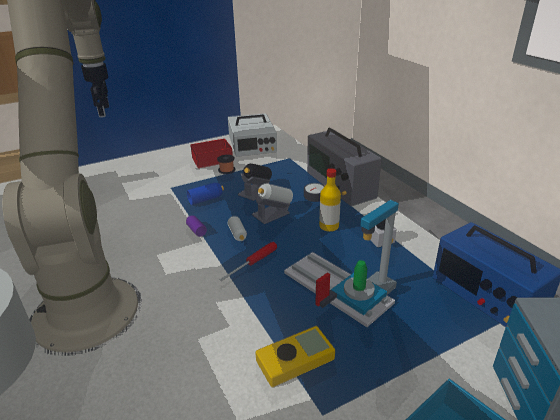

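View pics/top1.png

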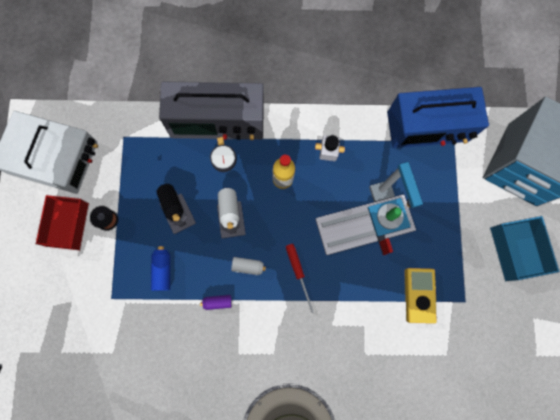

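```bash
cat > seg.py <<'E'
from h import *
def P(n,im,d,lo,hi,box):
    h=cv2.cvtColor(im,cv2.COLOR_RGB2HSV); m=cv2.inRange(h,np.array(lo),np.array(hi))>0
    b=np.zeros_like(m);b[box[1]:box[3],box[0]:box[2]]=1
    m&=b&(d>0); return cloud(n,d)[m],m
def show(l,p):
    print(l,len(p),'med',np.round(np.median(p,0),4),'p5',np.round(np.percentile(p,5,0),3),'p95',np.round(np.percentile(p,95,0),3))
if __name__=='__main__':
    for n,B in(('top',dict(st=(310,190,420,255),bowl=(215,180,245,235))),('side',dict(st=(280,250,400,330),bowl=(255,180,297,210)))):
        z=np.load(n+'1.npz');im,d=z['im'],z['d']
        for nm,lo,hi,b in(('red tab',(0,150,60),(8,255,255),B['st']),('redtab2',(172,150,60),(180,255,255),B['st']),('peg',(50,120,40),(75,255,255),B['st']),
           ('carr',(88,120,60),(102,255,255),B['st']),('bowl',(0,0,100),(180,70,255),B['bowl'])):
            p,m=P(n,im,d,lo,hi,b)
            if len(p)>3: show(n+' '+nm,p)
        p,m=P(n,im,d,(0,0,60),(180,70,255),B['st'])
        p=p[(p[:,2]>.004)&(p[:,2]<.02)]; show('plate',p)
        r=cv2.minAreaRect((p[:,:2]*1000).astype(np.float32));print(r)
        p,m=P(n,im,d,(0,0,0),(180,255,255),B['bowl']); p=p[p[:,2]>.06]; show('bowlpts',p)
        q=p-p.mean(0);print(np.linalg.svd(q,full_matrices=False)[2][0])
for n in () : pass
E
python3 seg.py; python3 -c "
import cv2
a=cv2.imread('pics/top1.png');b=cv2.imread('pics/side1.png')
f=lambda x:cv2.resize(x,(400,300),interpolation=cv2.INTER_CUBIC)
cv2.imwrite('pics/crops.png',cv2.vconcat([cv2.hconcat([f(a[175:255,310:417]),f(a[180:240,190:270])]),cv2.hconcat([f(b[235:325,285:405]),f(b[160:220,240:320])])]))"
```

```text
top red tab 93 med [ 0.4984 -0.2595  0.0774] p5 [ 0.485 -0.263  0.041] p95 [ 0.514 -0.255  0.099]
top redtab2 35 med [ 0.4981 -0.2629  0.0899] p5 [ 0.481 -0.268  0.034] p95 [ 0.515 -0.255  0.1  ]
top peg 114 med [ 0.5841 -0.2765  0.1041] p5 [ 0.575 -0.287  0.059] p95 [ 0.594 -0.27   0.122]
top carr 656 med [ 0.5891 -0.2828  0.0363] p5 [ 0.544 -0.33   0.031] p95 [ 0.631 -0.235  0.247]
top bowl 693 med [0.5973 0.1723 0.0899] p5 [0.552 0.148 0.048] p95 [0.65  0.2   0.111]
plate 2078 med [ 0.559  -0.1814  0.0125] p5 [ 0.502 -0.34   0.008] p95 [ 0.648 -0.097  0.019]
((588.114990234375, -216.40708923339844), (149.73526000976562, 271.8182678222656), 15.466385841369629)
bowlpts 754 med [0.5866 0.1685 0.0893] p5 [0.542 0.145 0.065] p95 [0.647 0.192 0.11 ]
[-0.96144127 -0.15598911  0.22649078]
side red tab 106 med [ 0.4946 -0.2668  0.0679] p5 [ 0.48  -0.271  0.034] p95 [ 0.515 -0.261  0.096]
side redtab2 221 med [ 0.4936 -0.2668  0.0687] p5 [ 0.479 -0.272  0.032] p95 [ 0.514 -0.261  0.095]
side peg 339 med [ 0.5804 -0.2922  0.0854] p5 [ 0.573 -0.298  0.049] p95 [ 0.593 -0.278  0.117]
side carr 702 med [ 0.5657 -0.3128  0.0321] p5 [ 0.539 -0.339  0.019] p95 [ 0.637 -0.236  0.035]
side bowl 420 med [0.5939 0.1541 0.0801] p5 [0.55  0.144 0.044] p95 [0.647 0.176 0.106]
plate 1932 med [ 0.5627 -0.199   0.0106] p5 [ 0.499 -0.349  0.006] p95 [ 0.67  -0.104  0.019]
((583.84716796875, -214.59445190429688), (168.09434509277344, 278.0185546875), 20.50798797607422)
bowlpts 469 med [0.5701 0.1547 0.0805] p5 [0.539 0.143 0.062] p95 [0.634 0.178 0.106]
[ 0.98716999  0.00632667 -0.15954745]
```

View pics/crops.png

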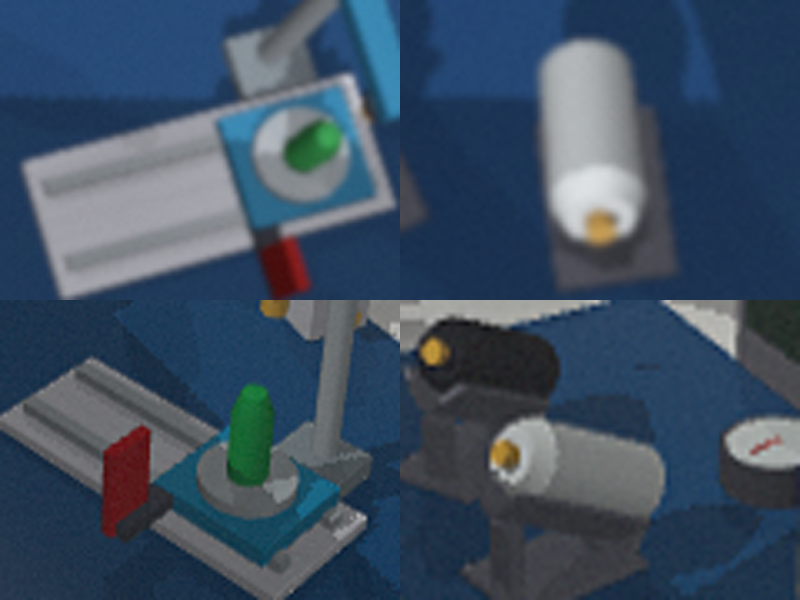

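Request:
{"fn": "carry_out", "kwargs": {"deltas": [1, 0.09, -0.12, 0.025, -0.086, 1, 0.18, -0.24, 0.05, -0.172, 1, 0.27, -0.36, 0.075, -0.258, 1, 0.36, -0.48, 0.1, -0.344, 1, 0.45, -0.6, 0.125, -0.43], "grip_force": 20}}

```text
time_s: 1.42
ee_pos: [0.3924, 0.4519, 0.2819]
ee_rot: [3.141, -0.0, 1.939]
contact_force: [0.9, 1.4, 0.7]
finger_gap: 0.0851
grip_force: 0.0
```

```bash
cat > fit.py <<'E'
from seg import *
from scipy.optimize import least_squares
for ns in(('top',),('side',),('top','side')):
    Q=[]
    for n,b in(('top',(205,180,250,235)),('side',(245,175,300,215))):
        if n not in ns: continue
        z=np.load(n+'1.npz');im,d=z['im'],z['d']
        p,m=P(n,im,d,(0,0,90),(180,60,255),b); Q.append(p[p[:,2]>.045])
    p=np.vstack(Q)
    def ax(v):
        a=np.array([np.cos(v[2])*np.cos(v[4]),np.sin(v[2])*np.cos(v[4]),-np.sin(v[4])]);return np.array([v[0],v[1],v[3]]),a
    def f(v,p=p):
        c,a=ax(v);q=p-c;r=np.linalg.norm(q-np.outer(q@a,a),axis=1);return r-.026
    v=[.6,.17,.1,.079,.52]
    for _ in range(3):
        s=least_squares(f,v,loss='soft_l1',f_scale=.002,x_scale=[.01,.01,.1,.01,.1]);v=s.x
        p=p[np.abs(f(v,p))<.006]; f.__defaults__=(p,)
    c,a=ax(v);t=(p-c)@a
    print(ns,len(p),np.round(v,4),'rms',f(v,p).std().round(4),'t',np.round(np.percentile(t,[1,3,97,99]),4),'mouth',c+a*np.percentile(t,99))
E
python3 fit.py
```

```text
('top',) 596 [-0.5532 -0.0101  0.1563  0.703   0.4986] rms 0.0018 t [1.2733 1.2765 1.3786 1.3832] mouth [0.64676516 0.17897865 0.04157481]
('side',) 365 [ 1.3114  0.2634  0.1243 -0.3483  0.522 ] rms 0.0023 t [-0.8858 -0.8839 -0.7819 -0.7777] mouth [0.64247229 0.1798343  0.03946949]
('top', 'side') 939 [-0.6504 -0.0069  0.1432  0.758   0.5008] rms 0.0022 t [1.3833 1.3863 1.4881 1.4921] mouth [0.64513024 0.17983586 0.0416058 ]
```

Request:
{"fn": "carry_out", "kwargs": {"deltas": [1, 0.06, -0.14, 0, -0.086, 1, 0.12, -0.28, 0, -0.172, 1, 0.18, -0.42, 0, -0.258, 1, 0.24, -0.56, 0, -0.344, 1, 0.3, -0.7, 0, -0.43]}}

```text
time_s: 2.05
ee_pos: [0.5119, 0.1718, 0.2817]
ee_rot: [3.141, -0.001, 1.039]
contact_force: [0.4, 1.3, -0.0]
finger_gap: 0.0851
grip_force: 0.0
```

Request:
{"fn": "carry_out", "kwargs": {"deltas": [1, 0.0, -0.15, 0, -0.08, 1, 0, -0.3, 0, -0.16, 1, 0, -0.45, 0, -0.24, 1, 0, -0.6, 0, -0.31, 1, 0, -0.75, 0, -0.365]}}

```text
time_s: 2.68
ee_pos: [0.5114, -0.1281, 0.2816]
ee_rot: [3.142, -0.001, 0.277]
contact_force: [0.6, 1.5, -0.3]
finger_gap: 0.0853
grip_force: 0.0
```

Request:
{"fn": "carry_out", "kwargs": {"deltas": [1, -0.02, -0.15, 0, 0, 1, -0.039, -0.3, 0, 0, 1, -0.039, -0.337, -0.12, 0, 1, -0.039, -0.337, -0.26, 0, 1, -0.039, -0.337, -0.38, 0]}}

```text
time_s: 3.3
ee_pos: [0.4957, -0.2615, 0.1276]
ee_rot: [3.142, -0.0, 0.28]
contact_force: [0.3, -0.1, -0.5]
finger_gap: 0.0856
grip_force: 0.0
```

```bash
python3 - <<'E'
from h import *
print(manip.read_state()['ee_pos'])
im,d=shot('wrist','w1.png');print(manip.camera_params('wrist'))
E
```

```text
[ 0.49565888 -0.26145161  0.12764028]
{'intrinsics': array([[325.1922621 ,   0.        , 274.92313553],
       [  0.        , 325.1922621 , 212.96672408],
       [  0.        ,   0.        ,   1.        ]]), 'R': array([[ 0.27650022, -0.96100787, -0.00339103],
       [-0.91112423, -0.26326662,  0.31708569],
       [-0.30561459, -0.08458461, -0.94839083]]), 't': array([-0.38659643,  0.37406363,  0.40649345])}
```

View pics/w1.png

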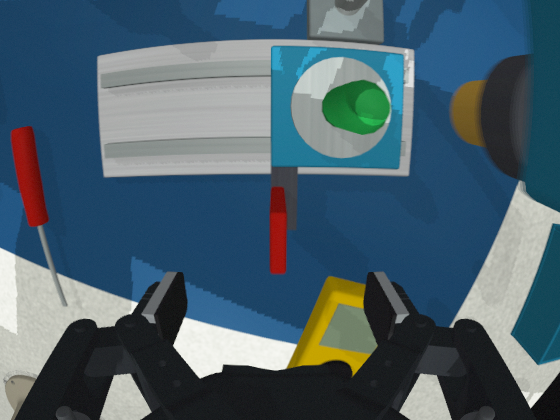

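Request:
{"fn": "carry_out", "kwargs": {"deltas": [1, 0, 0, -0.09, 0, 1, 0, 0, -0.17, 0, -1, 0, 0, -0.17, 0, -1, 0, 0, -0.17, 0, -1, 0, 0, -0.17, 0]}}

```text
time_s: 3.98
ee_pos: [0.4966, -0.2616, 0.0628]
ee_rot: [3.14, -0.002, 0.28]
contact_force: [0.5, 0.7, -0.3]
finger_gap: 0.0322
grip_force: 0.0
```

Request:
{"fn": "carry_out", "kwargs": {"deltas": [-1, 0, 0, 0, 0, -1, 0, 0, 0, 0, -1, 0, 0, 0, 0, -1, 0, 0, 0, 0]}}

```text
time_s: 4.47
ee_pos: [0.4964, -0.2615, 0.0623]
ee_rot: [3.141, -0.002, 0.28]
contact_force: [-0.7, 0.4, 9.5]
finger_gap: 0.0097
grip_force: 23.8
```

Request:
{"fn": "carry_out", "kwargs": {"deltas": [-1, -0.018, 0.065, 0, 0, -1, -0.038, 0.135, 0, 0, -1, -0.058, 0.205, 0, 0, -1, -0.078, 0.275, 0, 0, -1, -0.092, 0.327, 0, 0]}}

```text
time_s: 5.1
ee_pos: [0.4589, -0.1306, 0.0623]
ee_rot: [3.14, -0.001, 0.279]
contact_force: [-1.7, -2.9, 8.0]
finger_gap: 0.0098
grip_force: 24.2
```

Request:
{"fn": "carry_out", "kwargs": {"deltas": [-1, -0.002, 0.008, 0, 0, -1, -0.004, 0.016, 0, 0, -1, -0.006, 0.023, 0, 0, -1, -0.006, 0.023, 0, 0]}}

```text
time_s: 5.6
ee_pos: [0.4581, -0.1271, 0.0623]
ee_rot: [3.131, -0.003, 0.275]
contact_force: [0.3, -19.4, 1.3]
finger_gap: 0.0097
grip_force: 27.3
```

Request:
{"fn": "carry_out", "kwargs": {"deltas": [1, 0, -0.01, 0, 0, 1, 0, -0.01, 0, 0, 1, 0, -0.01, 0.15, 0, 1, 0, -0.01, 0.3, 0, 1, 0, -0.01, 0.42, 0]}}

```text
time_s: 6.22
ee_pos: [0.4563, -0.1248, 0.2312]
ee_rot: [-3.141, 0.0, 0.281]
contact_force: [1.2, 0.5, 0.1]
finger_gap: 0.0854
grip_force: 0.0
```

Request:
{"fn": "carry_out", "kwargs": {"deltas": [1, 0.05, 0.14, 0, -0.02, 1, 0.1, 0.28, 0, -0.04, 1, 0.15, 0.42, 0, -0.06, 1, 0.2, 0.56, 0, -0.06, 1, 0.22, 0.7, 0, -0.06]}}

```text
time_s: 6.85
ee_pos: [0.5448, 0.1575, 0.2292]
ee_rot: [-3.141, 0.0, 0.156]
contact_force: [-0.2, -0.1, -0.3]
finger_gap: 0.0854
grip_force: 0.0
```

```bash
cat > peg.py <<'E'
from seg import *
import sys
tag=sys.argv[1]
s=manip.read_state();print(s['ee_pos'],s['ee_rot'])
for n,b in(('top',(290,180,420,265)),('side',(260,230,400,330))):
    im,d=shot(n,f'{n}{tag}.png');np.savez(f'{n}{tag}.npz',im=im,d=d)
    for nm,lo,hi in(('red tab',(0,150,60),(8,255,255)),('peg',(50,120,40),(75,255,255)),('carr',(88,120,60),(102,255,255))):
        p,m=P(n,im,d,lo,hi,b)
        if nm=='carr': p=p[(p[:,2]>.028)&(p[:,2]<.042)]; 
        if len(p)>5:
            show(n+' '+nm,p)
            if nm=='carr': print(cv2.minAreaRect((p[:,:2]*1000).astype(np.float32)))
            if nm=='peg':
                q=p[(p[:,2]>.05)&(p[:,2]<.098)]
                if len(q)>20:
                    from scipy.optimize import least_squares
                    s=least_squares(lambda v:np.hypot(q[:,0]-v[0],q[:,1]-v[1])-.015,q.mean(0)[:2],loss='soft_l1',f_scale=.001);print('pegfit',s.x,s.fun.std())
                q=p[p[:,2]>.117];print('tip',len(q),q.mean(0))
E
python3 peg.py 2
```

```text
[0.54479946 0.15751977 0.22920056] [-3.14128274e+00  1.04207642e-04  1.55862096e-01]
top red tab 160 med [ 0.4675 -0.0153  0.027 ] p5 [ 0.451 -0.127  0.021] p95 [ 0.496 -0.002  0.097]
top peg 97 med [ 0.5447 -0.143   0.1107] p5 [ 0.537 -0.154  0.065] p95 [ 0.556 -0.135  0.121]
pegfit [ 0.55082582 -0.14956524] 0.0005634273820582346
tip 27 [ 0.5487933  -0.14744726  0.11969571]
top carr 475 med [ 0.5423 -0.1359  0.0353] p5 [ 0.504 -0.196  0.031] p95 [ 0.594 -0.1    0.04 ]
((548.9253540039062, -148.1519317626953), (87.99687194824219, 98.43569946289062), 16.716941833496094)
side red tab 105 med [ 0.4612 -0.1274  0.0526] p5 [ 0.44  -0.136  0.016] p95 [ 0.499 -0.004  0.095]
side peg 283 med [ 0.5422 -0.1578  0.0852] p5 [ 0.534 -0.163  0.05 ] p95 [ 0.555 -0.146  0.116]
pegfit [ 0.54891955 -0.14702993] 0.001282358470345094
tip 6 [ 0.54555771 -0.14907526  0.11756929]
side carr 414 med [ 0.5292 -0.1773  0.0326] p5 [ 0.501 -0.201  0.03 ] p95 [ 0.595 -0.108  0.035]
((548.0814819335938, -148.7904052734375), (92.4227294921875, 102.3997802734375), 16.057401657104492)
```

Request:
{"fn": "carry_out", "kwargs": {"deltas": [1, 0.08, 0.031, 0, 0, 1, 0.08, 0.031, -0.13, 0, 1, 0.08, 0.031, -0.26, 0, 1, 0.08, 0.031, -0.36, 0, 1, 0.08, 0.031, -0.418, 0]}}

```text
time_s: 7.58
ee_pos: [0.575, 0.1671, 0.0599]
ee_rot: [-3.142, 0.003, 0.155]
contact_force: [-0.3, 0.0, 0.5]
finger_gap: 0.085
grip_force: 0.0
```

Request:
{"fn": "carry_out", "kwargs": {"deltas": [-1, 0, 0, 0, 0, -1, 0, 0, 0, 0, -1, 0, 0, 0, 0, -1, 0, 0, 0, 0], "grip_force": 25}}

```text
time_s: 8.07
ee_pos: [0.5764, 0.169, 0.0634]
ee_rot: [-3.139, -0.001, 0.156]
contact_force: [-2.4, 5.4, 2.4]
finger_gap: 0.0518
grip_force: 26.4
```

Request:
{"fn": "carry_out", "kwargs": {"deltas": [-1, 0.017, 0.0025, 0.015, 0, -1, 0.035, 0.005, 0.028, 0, -1, 0.055, 0.008, 0.039, 0, -1, 0.075, 0.011, 0.047, 0, -1, 0.096, 0.0145, 0.055, 0]}}

```text
time_s: 8.7
ee_pos: [0.6131, 0.1732, 0.0852]
ee_rot: [-3.14, 0.004, 0.155]
contact_force: [-7.1, 0.8, 3.2]
finger_gap: 0.0517
grip_force: 30.5
```

```bash
python3 - <<'E'
from h import *
im,d=shot('side'); np.savez('side3.npz',im=im,d=d)
a=im[130:230,220:340,::-1]
im2,_=shot('wrist')
cv2.imwrite('pics/c3.png',cv2.hconcat([cv2.resize(a,(400,333)),cv2.resize(im2[:,:,::-1],(400,333))]))
print(manip.read_state()['ee_pos'],manip.read_state()['contact_force'])
E
```

```text
[0.61432552 0.17337454 0.0854757 ] [-6.60637128  1.38088616  6.13226292]
```

View pics/c3.png

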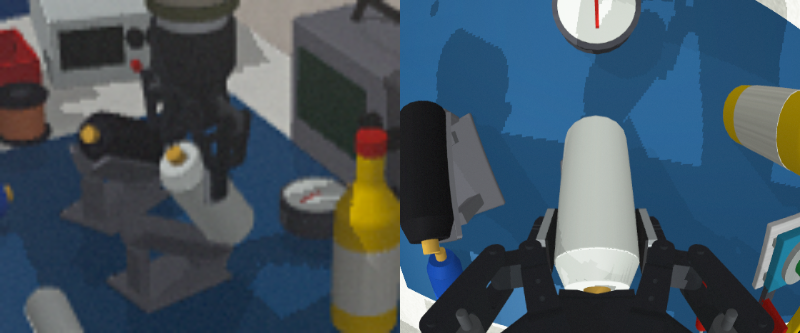

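Request:
{"fn": "carry_out", "kwargs": {"deltas": [-1, 0.022, 0.003, 0.004, 0, -1, 0.043, 0.0065, 0.005, 0, -1, 0.065, 0.01, 0.005, 0, -1, 0.086, 0.013, 0.003, 0, -1, 0.103, 0.0155, 0.001, 0]}}

```text
time_s: 9.43
ee_pos: [0.6564, 0.1797, 0.0865]
ee_rot: [-3.14, -0.0, 0.155]
contact_force: [-3.7, 2.0, 7.0]
finger_gap: 0.0521
grip_force: 35.4
```

```bash
python3 - <<'E'
from h import *
im,d=shot('side'); np.savez('side4.npz',im=im,d=d)
a=im[130:230,220:340,::-1]
im2,_=shot('wrist')
cv2.imwrite('pics/c4.png',cv2.hconcat([cv2.resize(a,(400,333)),cv2.resize(im2[:,:,::-1],(400,333))]))
print(manip.read_state()['ee_pos'],manip.read_state()['contact_force'])
E
```

```text
[0.65696911 0.17967526 0.0864577 ] [-2.69757641  2.25125721  8.62549158]
```

View pics/c4.png

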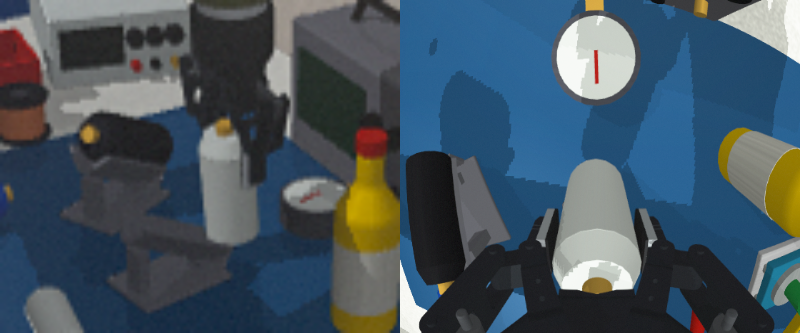

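Request:
{"fn": "carry_out", "kwargs": {"deltas": [-1, 0, 0, 0.05, 0, -1, 0, 0, 0.13, 0, -1, 0, 0, 0.22, 0, -1, 0, 0, 0.3, 0, -1, 0, 0, 0.3, 0]}}

```text
time_s: 10.15
ee_pos: [0.658, 0.1783, 0.2087]
ee_rot: [3.142, -0.006, 0.154]
contact_force: [-0.2, -0.7, -1.7]
finger_gap: 0.0515
grip_force: 34.6
```

```bash
cat > vfit.py <<'E'
# fit near-vertical held bowl around TCP
from seg import *
from scipy.optimize import least_squares
def vfit(n='side',save=None):
    e=manip.read_state();E=e['ee_pos']
    im,d=shot(n,save)
    p,m=P(n,im,d,(0,0,90),(180,70,255),(0,0,560,420))
    p=p[(np.hypot(p[:,0]-E[0],p[:,1]-E[1])<.06)&(p[:,2]>E[2]-.1)&(p[:,2]<E[2]+.05)]
    zt=p[:,2].max();print('ee',E.round(4),'n',len(p),'z1/99',np.percentile(p[:,2],[1,99]).round(4))
    p=p[p[:,2]<E[2]+.03]
    z0=E[2]-.02
    def f(v):
        a=np.array([v[2],v[3],-1]);a/=np.linalg.norm(a);q=p-np.array([v[0],v[1],z0]);r=np.linalg.norm(q-np.outer(q@a,a),axis=1);return r-.026
    v=[E[0],E[1],0,0]
    s=least_squares(f,v,loss='soft_l1',f_scale=.002)
    v=s.x;zm=np.percentile(p[:,2],1)
    print(n,'axis at z0',v[:2].round(4),'slope(dxy per drop)',v[2:].round(3),'rms',s.fun.std().round(4),'mouth xy',(v[:2]+v[2:]*(z0-(E[2]-.067))).round(4))
if __name__=='__main__': vfit('side')
E
python3 vfit.py
```

```text
ee [0.658  0.1783 0.2087] n 548 z1/99 [0.1498 0.2576]
side axis at z0 [0.653  0.1789] slope(dxy per drop) [0.086 0.038] rms 0.0024 mouth xy [0.657  0.1806]
```

Request:
{"fn": "carry_out", "kwargs": {"deltas": [-1, -0.08, 0, 0, 0, -1, -0.18, -0.02, 0, 0, -1, -0.25, -0.1, 0, 0, -1, -0.25, -0.21, 0, 0, -1, -0.25, -0.33, 0, 0]}}

```text
time_s: 10.82
ee_pos: [0.5553, 0.0465, 0.204]
ee_rot: [3.141, 0.001, 0.156]
contact_force: [0.1, -1.1, -2.1]
finger_gap: 0.0521
grip_force: 34.6
```

Request:
{"fn": "carry_out", "kwargs": {"deltas": [-1, 0, -0.12, 0, 0, -1, 0, -0.24, 0, 0, -1, 0, -0.36, 0, 0, -1, 0, -0.44, 0, 0, -1, 0, -0.485, 0, 0]}}

```text
time_s: 11.45
ee_pos: [0.5554, -0.1488, 0.2042]
ee_rot: [3.141, 0.001, 0.152]
contact_force: [-0.2, 0.2, -1.2]
finger_gap: 0.0517
grip_force: 34.6
```

```bash
python3 - <<'E'
from vfit import *
vfit('side','s5.png')
vfit('top','t5.png')
s=manip.read_state();print(s['ee_pos'],s['ee_rot'],s['contact_force'])
a=cv2.imread('pics/s5.png')[200:330,290:410];b=cv2.imread('pics/t5.png')[170:260,310:430]
w=shot('wrist')[0][:,:,::-1]
cv2.imwrite('pics/c5.png',cv2.hconcat([cv2.resize(a,(400,433)),cv2.resize(w,(400,433))]))
E
```

```text
ee [ 0.5554 -0.1488  0.2042] n 826 z1/99 [0.145  0.2536]
side axis at z0 [ 0.5511 -0.1485] slope(dxy per drop) [0.079 0.041] rms 0.0018 mouth xy [ 0.5549 -0.1465]Traceback (most recent call last):
  File "<stdin>", line 3, in <module>
  File "vfit.py", line 9, in vfit
    zt=p[:,2].max();print('ee',E.round(4),'n',len(p),'z1/99',np.percentile(p[:,2],[1,99]).round(4))
    return umr_maximum(a, axis, None, out, keepdims, initial, where)
ValueError: zero-size array to reduction operation maximum which has no identity
```

Request:
{"fn": "carry_out", "kwargs": {"deltas": [-1, 0, 0, -0.04, 0, -1, 0, 0, -0.08, 0, -1, 0, 0, -0.12, 0, -1, 0, 0, -0.16, 0, -1, 0, 0, -0.2, 0]}}

```text
time_s: 12.18
ee_pos: [0.5561, -0.1467, 0.1232]
ee_rot: [-3.142, 0.0, 0.155]
contact_force: [-0.3, 0.1, -2.0]
finger_gap: 0.0516
grip_force: 34.6
```

```bash
python3 - <<'E'
from vfit import *
vfit('side','s6.png')
s=manip.read_state();print(s['ee_pos'],s['ee_rot'],s['contact_force'],s['moment'])
a=cv2.imread('pics/s6.png')[190:320,270:390]
w=shot('wrist')[0][:,:,::-1]
cv2.imwrite('pics/c6.png',cv2.hconcat([cv2.resize(a,(400,433)),cv2.resize(w,(400,433))]))
E
```

```text
ee [ 0.5561 -0.1467  0.1232] n 970 z1/99 [0.0381 0.1726]
side axis at z0 [ 0.5507 -0.1468] slope(dxy per drop) [0.024 0.016] rms 0.0043 mouth xy [ 0.5518 -0.146 ]
[ 0.55531381 -0.14647779  0.12160405] [-3.14101144e+00  2.46573121e-03  1.54762913e-01] [-0.55010752 -0.06076324 -2.29902614] [0.03847515 0.04893342 0.03869428]
```

View pics/c6.png

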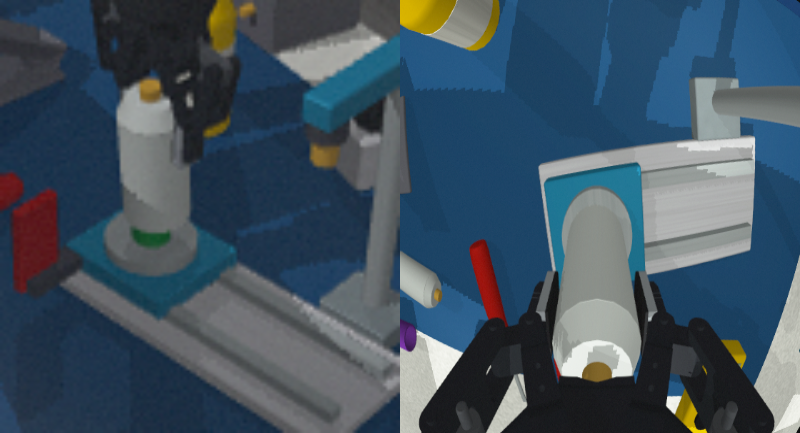

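Request:
{"fn": "carry_out", "kwargs": {"deltas": [-1, 0, 0, -0.01, 0, -1, 0, 0, -0.02, 0, -1, 0, 0, -0.025, 0, -1, 0, 0, -0.025, 0]}}

```text
time_s: 12.78
ee_pos: [0.5562, -0.1469, 0.1146]
ee_rot: [3.142, -0.0, 0.155]
contact_force: [0.3, 0.7, -1.9]
finger_gap: 0.0516
grip_force: 34.6
```

Request:
{"fn": "carry_out", "kwargs": {"deltas": [-1, 0, 0, -0.005, 0, -1, 0, 0, -0.01, 0]}}

```text
time_s: 13.02
ee_pos: [0.5562, -0.1468, 0.1104]
ee_rot: [3.142, -0.0, 0.155]
contact_force: [0.6, -0.6, -1.1]
finger_gap: 0.0522
grip_force: 34.6
```

Request:
{"fn": "carry_out", "kwargs": {"deltas": [-1, 0, 0, -0.004, 0, -1, 0, 0, -0.008, 0]}}

```text
time_s: 13.28
ee_pos: [0.5561, -0.1469, 0.1071]
ee_rot: [-3.142, 0.0, 0.155]
contact_force: [0.1, 0.1, -1.4]
finger_gap: 0.052
grip_force: 34.6
```

Request:
{"fn": "carry_out", "kwargs": {"deltas": [-1, 0, 0, -0.004, 0, -1, 0, 0, -0.004, 0]}}

```text
time_s: 13.52
ee_pos: [0.5561, -0.1469, 0.1056]
ee_rot: [-3.142, 0.0, 0.155]
contact_force: [0.4, 0.2, -2.2]
finger_gap: 0.0516
grip_force: 34.6
```

Request:
{"fn": "carry_out", "kwargs": {"deltas": [-1, 0, 0, -0.005, 0, -1, 0, 0, -0.005, 0]}}

```text
time_s: 13.78
ee_pos: [0.5572, -0.1472, 0.105]
ee_rot: [3.141, -0.002, 0.154]
contact_force: [-0.6, 0.3, 13.4]
finger_gap: 0.0517
grip_force: 35.7
```

Request:
{"fn": "carry_out", "kwargs": {"deltas": [-1, 0, 0, -0.005, 0, -1, 0, 0, -0.005, 0]}}

```text
time_s: 14.02
ee_pos: [0.5589, -0.1477, 0.1042]
ee_rot: [3.14, -0.006, 0.154]
contact_force: [0.7, 1.3, 24.8]
finger_gap: 0.052
grip_force: 36.6
```

```bash
cat > top.py <<'E'
from seg import *
# top end of bowl from side view: brass stub and highest points
E=manip.read_state()['ee_pos']
im,d=shot('side','s7.png')
p=cloud('side',d)[d>0]
q=p[(np.hypot(p[:,0]-.55,p[:,1]+.148)<.012)&(p[:,2]>.05)]
for lo,hi,n in(((12,120,80),(28,255,255),'brass'),):
    r,_=P('side',im,d,lo,hi,(290,180,380,300)); r=r[np.hypot(r[:,0]-.55,r[:,1]+.148)<.04]; show(n,r); print(r[:,2].max())
r,_=P('side',im,d,(0,0,90),(180,70,255),(280,180,400,320)); r=r[(np.hypot(r[:,0]-.55,r[:,1]+.148)<.045)&(r[:,2]>.05)]; show('white',r)
r,_=P('side',im,d,(50,120,40),(75,255,255),(280,180,400,320)); print('green px',len(r))
print(manip.read_state()['contact_force'],E)
E
python3 top.py
```

```text
brass 34 med [ 0.5454 -0.1517  0.1634] p5 [ 0.54  -0.158  0.157] p95 [ 0.554 -0.144  0.166]
0.1659366719283184
white 750 med [ 0.5381 -0.1674  0.1165] p5 [ 0.526 -0.177  0.057] p95 [ 0.561 -0.143  0.281]
green px 0
[ 1.38623922  1.90660901 23.95260739] [ 0.55889166 -0.14770914  0.10422173]
```

Request:
{"fn": "carry_out", "kwargs": {"deltas": [-1, 0, 0, 0.004, 0, -1, 0, 0, 0.004, 0, 0.4, 0, 0, 0.004, 0, 0.5, 0, 0, 0.004, 0, 1, 0, 0, 0.004, 0]}}

```text
time_s: 14.7
ee_pos: [0.5559, -0.1468, 0.1031]
ee_rot: [-3.141, 0.001, 0.155]
contact_force: [-0.1, -0.0, -0.1]
finger_gap: 0.0801
grip_force: 0.0
```

Request:
{"fn": "carry_out", "kwargs": {"deltas": [1, 0, 0, 0, 0, 1, 0, 0, 0.05, 0, 1, 0, 0, 0.15, 0, 1, 0, 0, 0.28, 0, 1, 0, 0, 0.4, 0]}}

```text
time_s: 15.32
ee_pos: [0.5559, -0.147, 0.2648]
ee_rot: [3.141, 0.0, 0.154]
contact_force: [-0.3, 1.0, 0.0]
finger_gap: 0.0854
grip_force: 0.0
```

```bash
cat > bf.py <<'E'
from seg import *
from scipy.optimize import least_squares
import sys
x,y,tag=float(sys.argv[1]),float(sys.argv[2]),sys.argv[3]
for n in('side','top'):
    im,d=shot(n,f'{n}{tag}.png')
    p,_=P(n,im,d,(0,0,90),(180,70,255),(200,150,420,330)); p=p[(np.hypot(p[:,0]-x,p[:,1]-y)<.04)&(p[:,2]>.06)&(p[:,2]<.138)]
    r,_=P(n,im,d,(12,110,70),(28,255,255),(200,150,420,330)); r=r[(np.hypot(r[:,0]-x,r[:,1]-y)<.03)&(r[:,2]<.18)]
    if len(r): print(n,'brass top',r[:,2].max().round(4),r.mean(0).round(4))
    if len(p)<30: print(n,'few',len(p));continue
    def f(v):
        a=np.array([v[2],v[3],-1]);a/=np.linalg.norm(a);q=p-np.array([v[0],v[1],.1]);return np.linalg.norm(q-np.outer(q@a,a),axis=1)-.026
    v=least_squares(f,[x,y,0,0],loss='soft_l1',f_scale=.002).x
    print(n,len(p),'axis@.1',v[:2].round(4),'slope',v[2:].round(3))
    q,_=P(n,im,d,(0,150,60),(8,255,255),(200,150,420,330)); q=q[(q[:,2]>.04)&(q[:,2]<.11)];q=q[np.hypot(q[:,0]-x,q[:,1]-y)<.14]; show('tab',q)
E
python3 bf.py .55 -.148 8
```

```text
side brass top 0.1648 [ 0.5538 -0.1497  0.161 ]
side 506 axis@.1 [ 0.5558 -0.1465] slope [0.006 0.001]
tab 47 med [ 0.4556 -0.1328  0.0761] p5 [ 0.44  -0.138  0.044] p95 [ 0.475 -0.127  0.096]
top few 0
```

Request:
{"fn": "carry_out", "kwargs": {"deltas": [1, -0.13, 0.025, 0, 0.03, 1, -0.265, 0.05, 0, 0.06, 1, -0.265, 0.05, -0.12, 0.06, 1, -0.265, 0.05, -0.25, 0.06, 1, -0.265, 0.05, -0.35, 0.06]}}

```text
time_s: 16.05
ee_pos: [0.4494, -0.1264, 0.1213]
ee_rot: [-3.141, 0.001, 0.281]
contact_force: [0.9, 1.0, -0.4]
finger_gap: 0.0853
grip_force: 0.0
```

Request:
{"fn": "carry_out", "kwargs": {"deltas": [1, 0, 0, -0.08, 0, 1, 0, 0, -0.15, 0, -1, 0, 0, -0.15, 0, -1, 0, 0, -0.15, 0, -1, 0, 0, -0.15, 0], "grip_force": 20}}

```text
time_s: 16.68
ee_pos: [0.4506, -0.1269, 0.0642]
ee_rot: [3.141, -0.001, 0.28]
contact_force: [0.2, -0.0, 0.6]
finger_gap: 0.0323
grip_force: 0.0
```

Request:
{"fn": "carry_out", "kwargs": {"deltas": [-1, 0, 0, 0, 0, -1, 0, 0, 0, 0, -1, 0, 0, 0, 0, -1, 0, 0, 0, 0]}}

```text
time_s: 17.18
ee_pos: [0.4514, -0.129, 0.0642]
ee_rot: [3.137, -0.002, 0.278]
contact_force: [0.7, -7.4, 3.6]
finger_gap: 0.0097
grip_force: 28.5
```

Request:
{"fn": "carry_out", "kwargs": {"deltas": [-1, 0.006, -0.02, 0, 0, -1, 0.016, -0.055, 0, 0, -1, 0.027, -0.095, 0, 0, -1, 0.038, -0.135, 0, 0, -1, 0.049, -0.175, 0, 0]}}

```text
time_s: 17.8
ee_pos: [0.4706, -0.1966, 0.0642]
ee_rot: [-3.141, -0.002, 0.281]
contact_force: [2.1, 3.5, 6.3]
finger_gap: 0.0095
grip_force: 29.1
```

Request:
{"fn": "carry_out", "kwargs": {"deltas": [-1, 0.011, -0.04, 0, 0, -1, 0.022, -0.08, 0, 0, -1, 0.033, -0.115, 0, 0, -1, 0.042, -0.145, 0, 0, -1, 0.048, -0.165, 0, 0]}}

```text
time_s: 18.42
ee_pos: [0.4896, -0.2628, 0.0642]
ee_rot: [-3.141, -0.001, 0.28]
contact_force: [0.1, 3.6, 7.7]
finger_gap: 0.0094
grip_force: 29.3
```

Request:
{"fn": "carry_out", "kwargs": {"deltas": [-1, 0.002, -0.008, 0, 0, -1, 0.004, -0.016, 0, 0, -1, 0.006, -0.024, 0, 0, -1, 0.006, -0.024, 0, 0]}}

```text
time_s: 18.92
ee_pos: [0.4924, -0.2724, 0.0642]
ee_rot: [3.141, -0.002, 0.281]
contact_force: [0.8, -0.7, 6.1]
finger_gap: 0.0098
grip_force: 28.9
```

Request:
{"fn": "carry_out", "kwargs": {"deltas": [-1, 0.002, -0.007, 0, 0, -1, 0.002, -0.007, 0, 0]}}

```text
time_s: 19.18
ee_pos: [0.4926, -0.2733, 0.0642]
ee_rot: [-3.139, -0.001, 0.281]
contact_force: [-1.0, 6.6, 10.2]
finger_gap: 0.0096
grip_force: 29.7
```

Request:
{"fn": "carry_out", "kwargs": {"deltas": [-1, 0.002, -0.007, 0, 0, -1, 0.002, -0.007, 0, 0]}}

```text
time_s: 19.42
ee_pos: [0.4925, -0.2733, 0.0642]
ee_rot: [-3.134, -0.001, 0.283]
contact_force: [-2.7, 15.2, 19.5]
finger_gap: 0.0096
grip_force: 31.7
```

Request:
{"fn": "carry_out", "kwargs": {"deltas": [-1, -0.002, 0.009, 0, 0, 1, -0.002, 0.009, 0, 0, 1, -0.002, 0.009, 0, 0, 1, -0.002, 0.009, 0, 0, 1, -0.002, 0.009, 0.05, 0]}}

```text
time_s: 20.05
ee_pos: [0.4914, -0.2743, 0.0825]
ee_rot: [-3.14, 0.002, 0.28]
contact_force: [0.7, 0.1, 0.7]
finger_gap: 0.0809
grip_force: 0.0
```

Request:
{"fn": "carry_out", "kwargs": {"deltas": [1, 0, 0, 0.12, 0, 1, -0.05, 0.1, 0.26, 0, 1, -0.05, 0.25, 0.4, 0, 1, -0.05, 0.4, 0.5, 0, 1, -0.05, 0.55, 0.5, 0]}}

```text
time_s: 20.68
ee_pos: [0.4727, -0.0834, 0.2778]
ee_rot: [3.141, -0.003, 0.278]
contact_force: [0.7, 0.2, -0.4]
finger_gap: 0.0854
grip_force: 0.0
```

```bash
python3 bf.py .597 -.291 9; python3 - <<'E'
import cv2
a=cv2.imread('pics/side9.png')[190:340,260:420];b=cv2.imread('pics/top9.png')
cv2.imwrite('pics/c9.png',cv2.hconcat([cv2.resize(a,(400,375)),cv2.resize(b,(400,375))]))
E
```

```text
side brass top 0.1651 [ 0.5943 -0.2915  0.1609]
side 598 axis@.1 [ 0.5969 -0.2892] slope [-0.003 -0.001]
tab 94 med [ 0.4969 -0.2751  0.0702] p5 [ 0.482 -0.28   0.043] p95 [ 0.517 -0.269  0.096]
top brass top 0.1683 [ 0.5966 -0.2887  0.1646]
top 44 axis@.1 [ 0.5986 -0.2918] slope [ 0.008 -0.005]
tab 68 med [ 0.4978 -0.2691  0.0868] p5 [ 0.487 -0.273  0.05 ] p95 [ 0.512 -0.265  0.1  ]
```

View pics/c9.png

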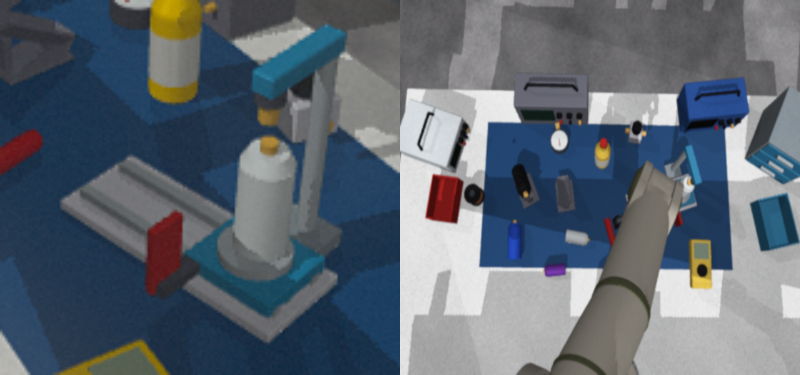

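```bash
python3 -c "
from plant import manip
print(manip.sign_off())"
```

```text
the job is handed in; nothing more can be done
None
```

The job is handed in: the white bowl stands upside down on the steel seat over the peg, and the carriage is pushed home to its end stop under the nozzle. The final pictures show the bowl upright at the right height and the black bowl and other bench items apparently undisturbed. The bowl sits about 7 mm off the peg axis against the 10 mm limit, and the hand-in returned no verdict.

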